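# Hang the lantern from its case on the bench hook

### The job

Take the lantern out of its black case and stand it gently on the clear part of the bench, then swing its folded wire handle up until it stands upright. Take the lantern again by the handle and hang it by the middle of the handle on the hook of the post, so that it hangs free, level and still. Do not tip the lantern over or disturb the bowl, hammer, pliers or hex key tool.

Things in the scene. Friction and masses are not known exactly. Their poses are not given: they have to be found in the camera images.
- lantern_knob (a point): Centre of the black round knob on top of an orange and black LED lantern; axes are the lantern's (z up, x away from the folded handle). The knob is 48 mm in diameter and 32 mm tall, 16 mm above and below this point, to be gripped from above; under it is the flat shoulder of the orange cap, 100 mm in diameter. The lantern's underside is 121 mm under this point.
- lantern: The lantern as a whole, 137 mm tall without the handle, base 100 mm in diameter; origin at the centre of its underside. 0.26 to 0.5 kg, weight low. It stands at first in its case, 12 mm above the bench. The wire handle's pivots lie on the sides of the cap, on a line along the lantern's y, 90 mm above the underside; they and the handle's legs reach 62 mm either side.
- bail (a joint): Angle of the lantern's wire handle (a swing bail): 0 = folded level, pointing along the lantern's -x; 1.57 = upright; 3.14 = folded over to the other side. The hinge is a little stiff: the handle stays where it is left, and about 0.6 N at its bar moves it.
- handle_mid (a point): Middle of the handle's bar, on the wire's axis, 111 mm from the pivot line. The handle is a U of round steel wire 8 mm thick, 124 mm wide; its bar runs along the lantern's y. The middle 28 mm of the bar is kinked outwards by 6 mm to seat on a hook. Folded, the bar's inner edge is 51 mm from the cap's side. Axes: z up when folded, x from the bar towards the pivots.
- handle_grip (a point): Point on the wire's axis 29 mm beside the handle's middle, on the straight piece of bar that runs from 14 to 44 mm beside the middle towards the lantern's +y (the -y side is the same), 105 mm from the pivot line; axes as for the middle. Gripped here the middle stays free for the hook. Upright it is 195 mm above the lantern's underside, 58 mm above the knob's top.
- case: Black plastic case, fixed, 117 mm high, open on top. Origin on the bench under the lantern; it reaches from -126 to 60 mm in its x, -73 to 117 mm in y. The folded handle lies towards -x in a slot too narrow for a finger; the knob stands above the rim. Lift the lantern straight up by 115 mm to clear it (5 mm play). The bench between case and hook post, 0.5 to 0.62 m ahead of the robot, is clear.
- lid (a joint): Lean of the case's black lid, 186 mm wide and 42 mm deep, which stands upright along the case's +y side (y from 117 mm, top 307 mm above the bench): 0 = upright, positive = leaning back away from the lantern. Stiff hinge, not part of the job.
- hook_stand: Steel lamp post clamped to the bench, fixed, 16 mm thick; origin at its foot, z up. From its top, 277 mm above the bench, a steel rod 10 mm thick reaches along the post's -x and ends in an upturned hook.
- hook_seat (a point): Lowest point of the hook's hollow, on top of the rod, 255 mm above the bench, 120 mm from the post's axis; axes are the post's. Towards -x the tip turns up, reaching 29 mm out and 19 mm higher; towards +x the rod rises gently by 22 mm. A handle hung here lies along this y axis, its wire axis 4 mm above this point: bring it over the tip from the -x side, the tip between bar and knob, and lower it.
- bench: Slatted iron bench, dark green, fixed; its top is at height 0; origin on the top, 0.55 m ahead of the robot. Slats 62 mm wide with 12 mm gaps run along y.
- bowl: White melamine bowl, 150 mm across, 55 mm high, beyond the work; a bystander.
- pliers: Steel snap-ring pliers, 190 mm long, 14 mm high, lying on the right near the robot; a bystander.
- hex_tool: Black folding hex key tool, 140 mm long with one key out, 20 mm high, lying on the right near the robot; a bystander.
- hammer_head (a point): Centre of the head of a hammer with red rubber tips, 270 mm long, 36 mm high, lying beyond the work with its handle away from the robot; a bystander.

How it is judged:
By the outcome, as a careful person would: the job done as asked, in the order asked, and still so for the second after the job is handed in, with the robot touching nothing.
It also fails if it takes over 72 s, if anything falls off the work surface, if the arm or the gripper's body presses on something with over 40 N, if the wrist force passes 120 N, or if a joint passes its speed limit or range.

### The arm

A 6-joint arm with a two-finger parallel gripper is mounted at the origin on the work surface. World frame = base frame: x ahead of the robot, y to its left, z up, the work surface at z = 0. Lengths are in m, angles in rad, forces in N, time in s.
With the tool pointing down it reaches from about 0.325 to 1 m from the base axis. Payload 5.1 kg.
Tool frame: the origin (TCP) lies at the very end of the fingers, on their centre line; the grasp point (between the pads) lies 19 mm behind it (robot.hold_point_z is the distance from the TCP to the grasp point, in m); x points along the fingers, z is the direction in which the jaws open and shut, and the axes are right-handed (so a half turn about x gives the same grasp; the last joint's range is limited). The gripper opens to 85 mm and grips with 20 to 120 N. Pads are 22 mm wide; open, the fingers measure 114 mm over their backs; the gripper's body (76 mm by 85 mm) begins 54 mm behind the grasp point. The pads swing forward as they close: fully open they stand 13 mm farther back than shut.
Start: joints at [1.166, 0.124, 1.65, -0, 1.367, -0.083], TCP at [0.206, 0.617, 0.231] pointing down, gripper open.
Joint ranges: [-2.61, 2.61], [-1.02, 2.33], [0.03, 2.71], [-1.35, 4.49], [0.32, 2.68], [-2.91, 2.91]. Speed limits (rad/s): [2.57, 2.57, 3.14, 3.14, 3.14, 3.14].

### API

Orientations are given as a rotation vector (axis times angle).
In Python, from workcell import robot gives the robot as it stands.
- The arm moves only by the tool send_rows, never from a script. Its argument "increments" is a list of rows, each a list of 3 entries, a list of its own where there are three numbers: the opening, from 0 (shut) to 1 (fully open), then the shift along the tool's x, y, z in mm, then the turn about the tool's x in degrees. A call has 1 to 12 rows; each row shifts and turns the pose as measured when the row begins, along the tool's axes as they then stand; what a row does not reach is not made up. A row lasts 1/12 s, in which the tool goes at most 41.7 mm and 7.16 degrees, less where a joint would pass 70% of its speed; a pose out of reach is approached as far as the arm can. A call is refused whole if a number of a shift passes 41.7 or a number of a turn 7.16, either way. A call with a gripper value outside its range is refused whole. The fingers move at their own pace and stop on an object; "grip_force" is the grip in N (left out, the last holds). Time passes only in rows, so rows that do not move let the fingers close. It gives the time, the measured TCP pose, the force and the opening at its end, in the units of the state.
- robot.sense(): the state, without advancing time (a new reading comes with each control period).
- robot.capture(name): name is "scene" or "side" or "wrist"; returns the picture (400x640x3 uint8, blue, green, red); there is no depth.
- robot.camera_params(name): a dict with "fx", "fy", "cx", "cy" (pixels), "camera_from_world" (4x4, takes a point from world to camera coordinates). Camera axes: x right, y down, z forward; pixel columns grow to the right and rows downward; lengths in m; the calibration is good to about 2 mm. A picture is of the moment at which its call begins: read the wrist's pose just before it. camera_params takes no time and is no camera call; for the wrist camera it gives the pose at the moment of the call.
- robot.sign_off(): hands the job in, once; it reports no verdict.
Trained networks look in the newest picture that a camera, given by its name, has taken for a name from the list of things; names that differ only in an ending like _2 or _b are one class to them, and where a whole thing is asked for, a point or a joint stands for the part that bears it (a point fixed in the world has none). Each returns a list of dicts, best first, with "confidence" (0 to 1); they miss things now and then, are a little off and sometimes report something else, mostly with a low value. They report only what shows in the picture. A call takes as long as a camera call.
- robot.look_for(camera, thing): "extent" ([left, top, width, height] in pixels, round what is visible of it).
The state is a dict: "t": time; "joints": joint angles; "qvel": joint speeds; "joint_efforts": joint torques, N m; "eef_pos": TCP position; "tool_rot": TCP orientation; "force": force on the tool from outside, world axes, zero at the start; "torque": the same for the moment, N m; "opening": finger opening in m.
Only numpy, scipy, OpenCV 4.12 (cv2) and the standard library are available. Lean on these libraries where they do the work, as an engineer would, in place of code of your own. Each camera call takes 0.05 s, during which the arm holds its last target. There are 200 camera calls.

## Working session

There is one attempt and no reset: what is moved stays moved. The work goes in short steps, Python scripts to look and compute and a tool call to move; the robot and the scene stay as the last step left them, time stands still between calls to the robot, and variables do not carry over. Pictures are saved under pics/ and viewed, about 8 in all and at most 12, crops included, and the job is handed in when it is done.

Besides the shell and the picture viewer there is one more tool, called after ">>>" as a command line: name --argument value ..., lists and objects as JSON in quotes. send_rows: Moves the arm, as the interface text tells. Its arguments: {"type":"object","properties":{"increments":{"type":"array"},"grip_force":{"type":"number"}},"required":["increments"]}

```bash
mkdir -p pics; ls
python3 - <<'E'
from workcell import robot
import cv2, numpy as np
s=robot.sense(); print(s['t'],s['eef_pos'],s['tool_rot'],s['opening'])
ims=[]
for c in ("scene","side"):
    im=robot.capture(c); ims.append(im)
    for th in ("lantern","lantern_knob","case","hook_stand","hook_seat","handle_mid","bowl","hammer_head","lid"):
        r=robot.look_for(c,th)
        print(c,th,[(np.round(d['extent']).tolist(),round(d['confidence'],2)) for d in r[:2]])
    p=robot.camera_params(c); print(p['fx'],p['cx'],p['cy'],np.round(p['camera_from_world'],4).tolist())
v=cv2.vconcat(ims); cv2.imwrite('pics/a.png',cv2.resize(v,(480*1,600)) if 0 else ims[0]); cv2.imwrite('pics/b.png',ims[1])
print(robot.sense()['t'])
E
```

```text
pics
0.0 [0.2053503  0.61604789 0.23001996] [-0.97010665  1.34635037  0.96829726] 0.08499593712432477
scene lantern [([366.0, 176.0, 29.0, 23.0], 0.96)]
scene lantern_knob [([366.0, 175.0, 27.0, 27.0], 0.93)]
scene case [([342.0, 116.0, 89.0, 113.0], 0.67), ([384.0, 107.0, 49.0, 74.0], 0.17)]
scene hook_stand [([243.0, 205.0, 50.0, 102.0], 0.85)]
scene hook_seat [([242.0, 200.0, 57.0, 104.0], 0.92)]
scene handle_mid []
scene bowl [([315.0, 252.0, 50.0, 41.0], 0.68)]
scene hammer_head [([391.0, 236.0, 80.0, 60.0], 0.62), ([13.0, 102.0, 562.0, 298.0], 0.56)]
scene lid [([385.0, 107.0, 46.0, 74.0], 0.63)]
492.9613023764944 329.484513430666 197.86342515590593 [[0.6752, 0.7376, -0.0112, -0.3947], [0.4291, -0.405, -0.8074, -0.0986], [-0.6, 0.5403, -0.5899, 1.9774], [0.0, 0.0, 0.0, 1.0]]
side lantern [([356.0, 214.0, 52.0, 46.0], 0.86)]
side lantern_knob [([357.0, 217.0, 41.0, 42.0], 0.97), ([282.0, 185.0, 12.0, 18.0], 0.74)]
side case [([343.0, 176.0, 111.0, 117.0], 0.82)]
side hook_stand [([217.0, 139.0, 31.0, 100.0], 0.9)]
side hook_seat [([219.0, 140.0, 27.0, 95.0], 0.91), ([359.0, 216.0, 51.0, 34.0], 0.29)]
side handle_mid [([394.0, 228.0, 15.0, 23.0], 0.58)]
side bowl []
side hammer_head [([273.0, 284.0, 67.0, 86.0], 0.81), ([232.0, 233.0, 50.0, 43.0], 0.68)]
side lid [([406.0, 182.0, 49.0, 87.0], 0.84), ([279.0, 185.0, 16.0, 18.0], 0.67)]
432.1303651633197 313.8213971001699 201.61992965725145 [[-0.4517, 0.8922, -0.0069, 0.2447], [0.5833, 0.2895, -0.7589, -0.215], [-0.6751, -0.3468, -0.6512, 1.8392], [0.0, 0.0, 0.0, 1.0]]
1.0
```

View pics/a.png

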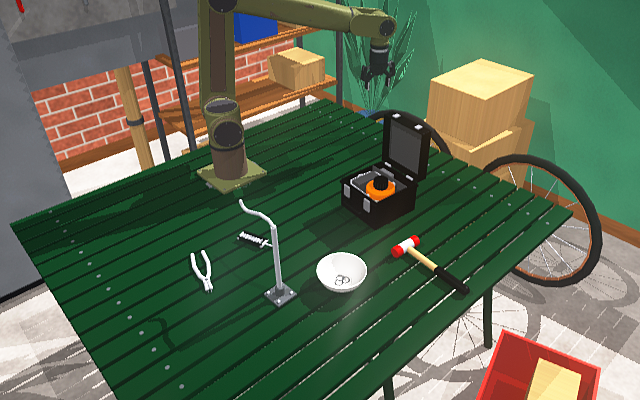

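View pics/b.png

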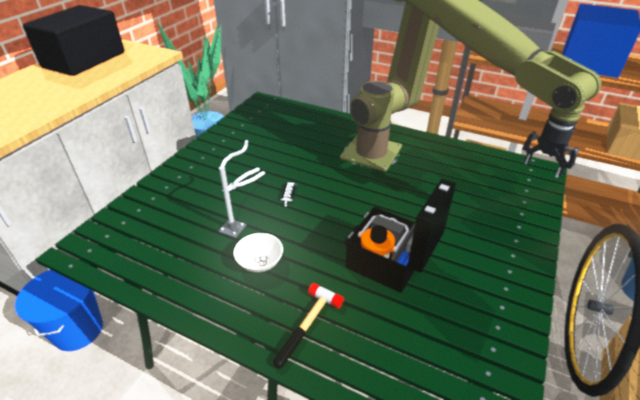

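The scene picture shows the case with the lantern knob near (380,183), the post foot at (280,297) and the hook tip at (241,201). The side picture shows the knob at (378,236), the foot at (231,229) and the tip at (247,143). I'll zoom in on those.

```bash
cat > h.py <<'E'
from workcell import robot
import cv2, numpy as np
from scipy.spatial.transform import Rotation as R
def P(c):
    p=robot.camera_params(c); K=np.array([[p['fx'],0,p['cx']],[0,p['fy'],p['cy']],[0,0,1]])
    return K@np.array(p['camera_from_world'])[:3]
def tri(Pa,a,Pb,b):
    X=cv2.triangulatePoints(Pa,Pb,np.float64(a).reshape(2,1),np.float64(b).reshape(2,1)); return (X[:3]/X[3]).ravel()
def onz(Pm,uv,z):
    # point at height z seen at pixel uv
    A=np.stack([Pm[0]-uv[0]*Pm[2],Pm[1]-uv[1]*Pm[2]])
    return np.r_[np.linalg.solve(A[:,:2],-(A[:,3]+A[:,2]*z)),z]
def proj(Pm,X): q=Pm@np.r_[X,1]; return q[:2]/q[2]
def zoom(im,x,y,w,h,k): return cv2.resize(im[y:y+h,x:x+w],None,fx=k,fy=k,interpolation=cv2.INTER_CUBIC)
E
python3 - <<'E'
from h import *
a=cv2.imread('pics/a.png');b=cv2.imread('pics/b.png')
v=cv2.vconcat([cv2.hconcat([zoom(a,335,105,100,75+0,4)[:300],zoom(a,220,195,100,75,4)]) ,cv2.hconcat([zoom(b,340,195,100,75,4),zoom(b,200,130,100,75,4)])])
v=cv2.vconcat([cv2.hconcat([zoom(a,335,155,100,75,4),zoom(a,225,190,100,75,4)]),cv2.hconcat([zoom(b,340,195,100,75,4),zoom(b,190,130,100,75,4)])])
cv2.imwrite('pics/c.png',v)
E
```

```text
(no output)
```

View pics/c.png

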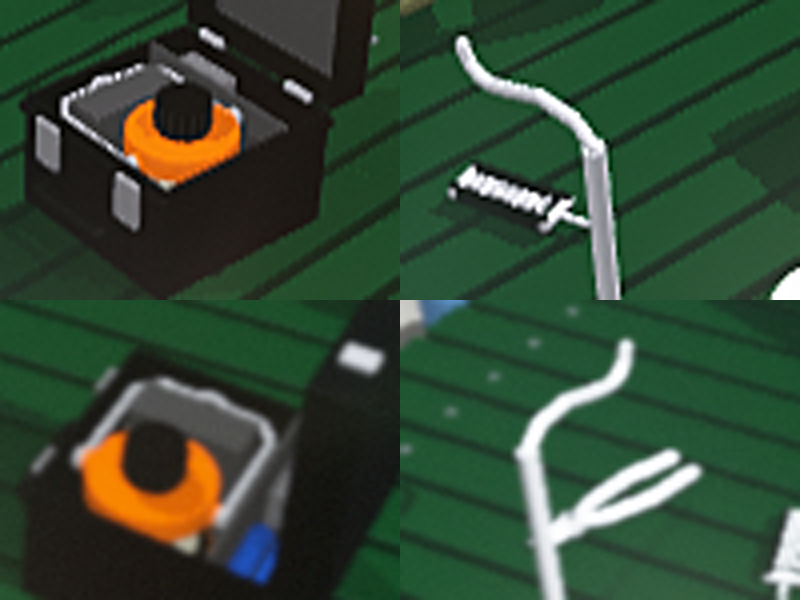

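Run:
```python
from h import *
A,B=P('scene'),P('side')
f=lambda n,a,b:print(n,np.round(tri(A,a,B,b),4))
f('knob',(380.8,183),(378.5,234.2)); f('hmid',(364.5,173.7),(391.3,217.5))
f('tip',(240.5,200.5),(246.8,141.2)); f('posttop',(273.8,227),(221.2,168.7)); 
print(onz(A,(380.8,183),.133),onz(B,(378.5,234.2),.133),onz(A,(280,297),.01),onz(B,(231,229),.01), onz(A,(364.5,173.7),.102),onz(B,(391.3,217.5),.102))
s=robot.sense();print(R.from_rotvec(s['tool_rot']).as_matrix().round(3).tolist(),s['joints'])
```

```text
knob [0.586  0.2376 0.1321]
hmid [0.4988 0.2466 0.1267]
tip [ 0.507  -0.2608  0.2683]
posttop [ 0.6544 -0.2569  0.2575]
[0.58604634 0.23713451 0.133     ] [0.58804676 0.23801292 0.133     ] [ 0.66498845 -0.26775826  0.01      ] [ 0.66663454 -0.25256869  0.01      ] [0.47566839 0.27257434 0.102     ] [0.46880563 0.23978284 0.102     ]
[[0.0, -0.949, 0.316], [-0.0, 0.316, 0.949], [-1.0, -0.0, -0.0]] [ 1.16640321e+00  1.23783462e-01  1.65032860e+00 -1.47248863e-05
  1.36748501e+00 -8.25611675e-02]
```

>>> send_rows --increments '[[1,[-16,0,0],6],[1,[-16,0,0],6],[1,[-16,0,0],6],[1,[-16,0,0],6],[1,[-16,0,0],6],[1,[-16,0,0],6],[1,[-16,0,0],6],[1,[-16,0,0],6],[1,[-16,0,0],6],[1,[-16,0,0],6],[1,[-16,0,0],6],[1,[-16,0,0],6]]'

```text
t: 2.0
eef_pos: [0.2049, 0.6149, 0.4247]
tool_rot: [0.045, 1.575, -0.063]
force: [0.6, -0.1, 0.2]
opening: 0.0855
```

>>> send_rows --increments '[[1,[0,-30,28],0],[1,[0,-30,28],0],[1,[0,-30,28],0],[1,[0,-30,28],0],[1,[0,-30,28],0],[1,[0,-30,28],0],[1,[0,-30,28],0],[1,[0,-30,28],0],[1,[0,-30,28],0],[1,[0,-30,28],0],[1,[0,-30,28],0],[1,[0,-30,28],0]]'

```text
t: 3.0
eef_pos: [0.5171, 0.2302, 0.4327]
tool_rot: [0.046, 1.568, -0.045]
force: [-0.1, 0.7, -0.7]
opening: 0.0856
```

Run:
```python
from h import *
s=robot.sense(); print(s['t'],s['eef_pos'],R.from_rotvec(s['tool_rot']).as_matrix().round(3).tolist())
w=P('wrist');im=robot.capture('wrist');cv2.imwrite('pics/d.png',im);np.save('d.npy',w)
print(proj(w,(.587,.2375,.149)),proj(w,(.476,.25,.102)))
for t in('lantern_knob','lantern','handle_mid'):print(t,[(np.round(d['extent']).tolist(),round(d['confidence'],2)) for d in robot.look_for('wrist',t)[:2]])
```

```text
3.0 [0.5171289  0.23023825 0.43268368] [[0.003, 0.057, 0.998], [0.001, 0.998, -0.057], [-1.0, 0.001, 0.003]]
[370.81801138 155.30911177] [295.20905138 147.27504783]
lantern_knob [([289.0, 107.0, 110.0, 84.0], 0.76)]
lantern [([291.0, 107.0, 104.0, 86.0], 0.78)]
handle_mid [([290.0, 110.0, 84.0, 81.0], 0.87)]
```

View pics/d.png

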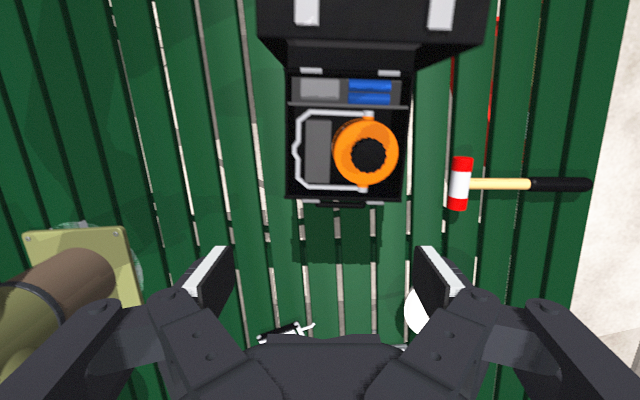

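Wrist picture: knob top at (369,154), kink of the folded handle at (297,151), handle pivots at about (369,116) and (362,189).

Run:
```python
from h import *
w=np.load('d.npy')
k=onz(w,(369,154),.149);m=onz(w,(297,151),.102);print(k,m,onz(w,(369,116),.102),onz(w,(362,189),.102))
d=k-m;print(np.degrees(np.arctan2(d[1],d[0])),np.hypot(*d[:2]))
# case edges at rim z=.117
for uv in((287,68),(291,198),(402,202),(412,75)):print(onz(w,uv,.117))
```

```text
[0.58444146 0.23951045 0.149     ] [0.47833753 0.2440409  0.102     ] [0.5922917  0.29081856 0.102     ] [0.57918533 0.17649228 0.102     ]
-2.444942851636257 0.10620060716940043
[0.47491833 0.36340099 0.117     ]
[0.46419259 0.17210911 0.117     ]
[0.64077479 0.15528206 0.117     ]
[0.65218235 0.34415844 0.117     ]
```

>>> send_rows --increments '[[1,[12,4,22],0.5],[1,[12,4,22],0.5],[1,[12,4,22],0.5],[1,[30,0,0],0],[1,[30,0,0],0],[1,[30,0,0],0],[1,[30,0,0],0],[1,[30,0,0],0],[1,[30,0,0],0],[1,[30,0,0],0],[1,[0,0,0],0]]'

```text
t: 4.12
eef_pos: [0.5798, 0.2603, 0.1853]
tool_rot: [0.057, 1.556, -0.04]
force: [-1.4, 0.2, -1.1]
opening: 0.0853
```

Run:
```python
from h import *
s=robot.sense(); print(s['t'],s['eef_pos'],R.from_rotvec(s['tool_rot']).as_matrix().round(3).tolist(),s['force'])
w=P('wrist');im=robot.capture('wrist');cv2.imwrite('pics/e.png',im);np.save('e.npy',w)
print(proj(w,(.585,.239,.149)),proj(w,(.585,.239,.117)))
for t in('lantern_knob','lantern','handle_mid'):print(t,[(np.round(d['extent']).tolist(),round(d['confidence'],2)) for d in robot.look_for('wrist',t)[:2]])
```

```text
4.1167 [0.57981875 0.26034009 0.18525392] [[0.014, 0.062, 0.998], [0.01, 0.998, -0.062], [-1.0, 0.011, 0.013]] [-1.36877297  0.22305711 -1.12477935]
[331.60975044 256.39937741] [329.86276149 237.40541815]
lantern_knob [([180.0, 153.0, 213.0, 156.0], 0.7)]
lantern [([180.0, 150.0, 209.0, 158.0], 0.95)]
handle_mid [([180.0, 151.0, 164.0, 155.0], 0.92)]
```

View pics/e.png

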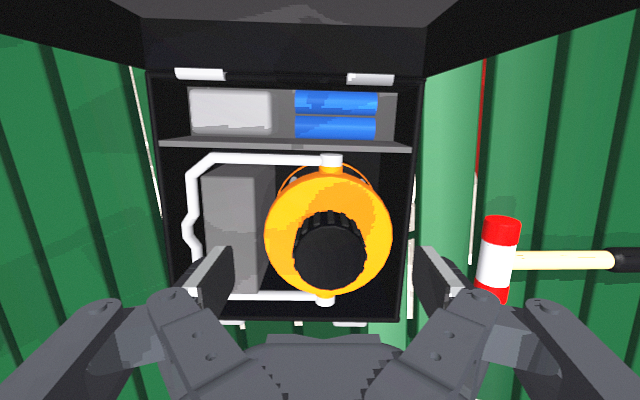

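The knob top at (330,256) sits where predicted (331.6,256.4), so the estimate (0.585, 0.239) holds. I'm centring over it, going down and gripping.

>>> send_rows --increments '[[1,[0,-10,3],0],[1,[0,-8,2],0],[1,[0,-3,1],0],[1,[12,0,0],0],[1,[12,0,0],0],[1,[12,0,0],0],[1,[10,0,0],0],[1,[8,0,0],0],[1,[0,0,0],0]]'

```text
t: 5.07
eef_pos: [0.5982, 0.2393, 0.148]
tool_rot: [0.067, 1.524, -0.033]
force: [0.1, -0.1, -0.5]
opening: 0.0853
```

Run:
```python
from h import *
s=robot.sense(); print(s['eef_pos'],R.from_rotvec(s['tool_rot']).as_matrix().round(3).tolist(),s['joints'],s['qvel'])
```

```text
[0.59823895 0.23929603 0.14800325] [[0.046, 0.064, 0.997], [0.02, 0.998, -0.065], [-0.999, 0.023, 0.045]] [0.29464277 0.14557856 1.77095682 0.00651688 1.17469342 0.35659617] [ 0.00021177  0.00857841  0.00552653  0.00094646  0.00081898 -0.00086114]
```

>>> send_rows --increments '[[1,[0,0,0],0],[1,[0,0,0],0]]'

```text
t: 5.23
eef_pos: [0.5971, 0.2392, 0.1454]
tool_rot: [0.066, 1.528, -0.034]
force: [0.2, 0.6, 0.6]
opening: 0.0854
```

>>> send_rows --increments '[[1,[-30,0,0],0],[1,[-30,0,0],0],[1,[-20,0,0],0],[1,[0,0,0],0],[1,[0,0,0],0]]'

```text
t: 5.65
eef_pos: [0.5926, 0.2381, 0.2265]
tool_rot: [0.064, 1.532, -0.034]
force: [0.0, 1.0, -0.7]
opening: 0.0854
```

```bash
cat > st.py <<'E'
from h import *
s=robot.sense(); M=R.from_rotvec(s['tool_rot']).as_matrix()
print('t',round(s['t'],2),'pos',np.round(s['eef_pos'],4),'xaxis',M[:,0].round(4),'zaxis',M[:,2].round(4),'F',np.round(s['force'],1),'op',round(s['opening'],4))
E
python3 st.py
```

```text
t 5.65 pos [0.5926 0.2381 0.2265] xaxis [ 0.0388  0.0183 -0.9991] zaxis [ 0.9973 -0.0633  0.0376] F [ 0.   1.  -0.7] op 0.0854
```

Run:
```python
from h import *
T=np.linalg.inv(robot.camera_params('wrist')['camera_from_world']);print(T[:3].round(3)); print(robot.sense()['eef_pos'])
A=P('scene');im=robot.capture('scene');cv2.imwrite('pics/f.png',zoom(im,320,50,130,160,3.5)) 
for t in('lid',):print(robot.look_for('scene',t))
```

```text
[[ 0.997 -0.07   0.021  0.592]
 [-0.063 -0.965 -0.255  0.305]
 [ 0.038  0.253 -0.967  0.371]]
[0.59255297 0.23805987 0.22653785]
[{'extent': [381.8, 110.9, 51.8, 71.8], 'confidence': 0.85}]
```

View pics/f.png

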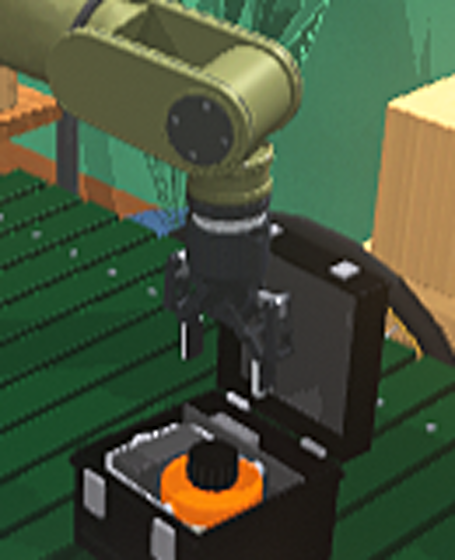

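No contact here: the gripper hangs clear of the lid and lantern, so the small pitch comes from tracking drift. I'll test how a faster descent behaves.

>>> send_rows --increments '[[1,[0,1,-6],0],[1,[25,0,0],0],[1,[25,0,0],0]]'

```text
t: 6.0
eef_pos: [0.5896, 0.2412, 0.1776]
tool_rot: [0.066, 1.526, -0.032]
force: [0.8, -0.1, 0.1]
opening: 0.0857
```

```bash
python3 st.py
```

```text
t 6.0 pos [0.5896 0.2412 0.1776] xaxis [ 0.0443  0.0202 -0.9988] zaxis [ 0.9971 -0.0635  0.043 ] F [ 0.8 -0.1  0.1] op 0.0857
```

>>> send_rows --increments '[[1,[0,0,0],0]]'

```text
t: 6.08
eef_pos: [0.5859, 0.2403, 0.1706]
tool_rot: [0.063, 1.537, -0.035]
force: [-1.3, -0.1, -1.2]
opening: 0.0853
```

```bash
python3 st.py
```

```text
t 6.08 pos [0.5859 0.2403 0.1706] xaxis [ 0.034   0.0171 -0.9993] zaxis [ 0.9975 -0.0633  0.0329] F [-1.3 -0.1 -1.2] op 0.0853
```

>>> send_rows --increments '[[1,[0,0,-5],0]]'

```text
t: 6.17
eef_pos: [0.5801, 0.2404, 0.1689]
tool_rot: [0.063, 1.539, -0.036]
force: [0.1, -0.2, 0.8]
opening: 0.0855
```

```bash
python3 st.py
```

```text
t 6.17 pos [0.5801 0.2404 0.1689] xaxis [ 0.0312  0.0161 -0.9994] zaxis [ 0.9975 -0.0634  0.0301] F [ 0.1 -0.2  0.8] op 0.0855
```

>>> send_rows --increments '[[1,[0,0,-20],0],[1,[0,0,-20],0],[1,[0,0,0],0]]'

```text
t: 6.42
eef_pos: [0.5365, 0.2426, 0.166]
tool_rot: [0.062, 1.545, -0.038]
force: [-0.0, 1.1, 0.2]
opening: 0.0855
```

```bash
python3 st.py
```

```text
t 6.42 pos [0.5365 0.2426 0.166 ] xaxis [ 0.0256  0.0146 -0.9996] zaxis [ 0.9976 -0.064   0.0246] F [-0.   1.1  0.2] op 0.0855
```

>>> send_rows --increments '[[1,[0,0,20],0],[1,[0,0,20],0],[1,[0,0,0],0]]'

```text
t: 6.67
eef_pos: [0.5763, 0.2408, 0.1696]
tool_rot: [0.061, 1.542, -0.035]
force: [-0.3, -0.1, 0.4]
opening: 0.0852
```

```bash
python3 st.py
```

```text
t 6.67 pos [0.5763 0.2408 0.1696] xaxis [ 0.0283  0.0153 -0.9995] zaxis [ 0.9977 -0.0615  0.0273] F [-0.3 -0.1  0.4] op 0.0852
```

>>> send_rows --increments '[[1,[-41,0,0],0],[1,[0,0,0],0]]'

```text
t: 6.83
eef_pos: [0.5751, 0.2399, 0.2107]
tool_rot: [0.061, 1.545, -0.036]
force: [1.6, 0.4, 3.7]
opening: 0.0852
```

```bash
python3 st.py
```

```text
t 6.83 pos [0.5751 0.2399 0.2107] xaxis [ 0.0259  0.0147 -0.9996] zaxis [ 0.9978 -0.0622  0.025 ] F [1.6 0.4 3.7] op 0.0852
```

>>> send_rows --increments '[[1,[41,0,0],0],[1,[0,0,0],0]]'

```text
t: 7.0
eef_pos: [0.5783, 0.2413, 0.1743]
tool_rot: [0.063, 1.537, -0.034]
force: [-1.6, -0.8, -2.5]
opening: 0.0854
```

```bash
python3 st.py
```

```text
t 7.0 pos [0.5783 0.2413 0.1743] xaxis [ 0.0337  0.0173 -0.9993] zaxis [ 0.9975 -0.0626  0.0325] F [-1.6 -0.8 -2.5] op 0.0854
```

>>> send_rows --increments '[[1,[16,0,0],0],[1,[16,-1,0],0],[1,[0,0,0],0]]'

```text
t: 7.25
eef_pos: [0.5807, 0.2417, 0.1469]
tool_rot: [0.064, 1.532, -0.033]
force: [-0.2, 0.9, -0.5]
opening: 0.0854
```

```bash
python3 st.py
```

```text
t 7.25 pos [0.5807 0.2417 0.1469] xaxis [ 0.0384  0.019  -0.9991] zaxis [ 0.9974 -0.0624  0.0372] F [-0.2  0.9 -0.5] op 0.0854
```

>>> send_rows --increments '[[1,[14,-3,2],0],[1,[10,0,0],0],[1,[0,0,0],0]]'

```text
t: 7.5
eef_pos: [0.5849, 0.2394, 0.1254]
tool_rot: [0.065, 1.528, -0.031]
force: [-1.2, -0.6, 0.2]
opening: 0.0854
```

```bash
python3 st.py
```

```text
t 7.5 pos [0.5849 0.2394 0.1254] xaxis [ 0.0424  0.0203 -0.9989] zaxis [ 0.9972 -0.0622  0.0411] F [-1.2 -0.6  0.2] op 0.0854
```

>>> send_rows --increments '[[0.4,[0,0,0],0],[0.4,[0,0,0],0],[0.4,[0,0,0],0],[0.4,[0,0,0],0],[0.4,[0,0,0],0],[0.4,[0,0,0],0],[0.4,[0,0,0],0]]' --grip_force 50

```text
t: 8.08
eef_pos: [0.5841, 0.2393, 0.1269]
tool_rot: [0.064, 1.531, -0.032]
force: [-0.4, -0.1, -0.8]
opening: 0.046
```

```bash
python3 st.py
```

```text
t 8.08 pos [0.5841 0.2393 0.1269] xaxis [ 0.0402  0.0195 -0.999 ] zaxis [ 0.9973 -0.0617  0.0389] F [-0.4 -0.1 -0.8] op 0.046
```

>>> send_rows --increments '[[0.4,[-8,0.2,0.3],0],[0.4,[-8,0.2,0.3],0],[0.4,[0,0,0],0]]'

```text
t: 8.33
eef_pos: [0.5832, 0.2391, 0.1421]
tool_rot: [0.064, 1.533, -0.032]
force: [1.0, 0.1, -4.2]
opening: 0.0466
```

```bash
python3 st.py
```

```text
t 8.33 pos [0.5832 0.2391 0.1421] xaxis [ 0.0376  0.0189 -0.9991] zaxis [ 0.9974 -0.062   0.0364] F [ 1.   0.1 -4.2] op 0.0466
```

Held (about 4 N of load). Lifting clear.

>>> send_rows --increments '[[0.4,[-14,0.3,0.6],0],[0.4,[-20,0.4,0.9],0],[0.4,[-20,0.4,1.0],0],[0.4,[-20,0.4,1.0],0],[0.4,[-20,0.4,1.0],0],[0.4,[-20,0.4,1.0],0],[0.4,[-8,0,0],0],[0.4,[0,0,0],0]]'

```text
t: 9.0
eef_pos: [0.5836, 0.2384, 0.2741]
tool_rot: [0.064, 1.533, -0.033]
force: [0.2, 0.4, -4.5]
opening: 0.047
```

```bash
python3 st.py
python3 - <<'E'
from h import *
im=robot.capture('scene');b=robot.capture('side')
cv2.imwrite('pics/g.png',cv2.hconcat([zoom(im,320,50,130,160,3),zoom(b,330,90,130,160,3)]))
E
```

```text
t 9.0 pos [0.5836 0.2384 0.2741] xaxis [ 0.038   0.0189 -0.9991] zaxis [ 0.9974 -0.0622  0.0367] F [ 0.2  0.4 -4.5] op 0.047
```

View pics/g.png

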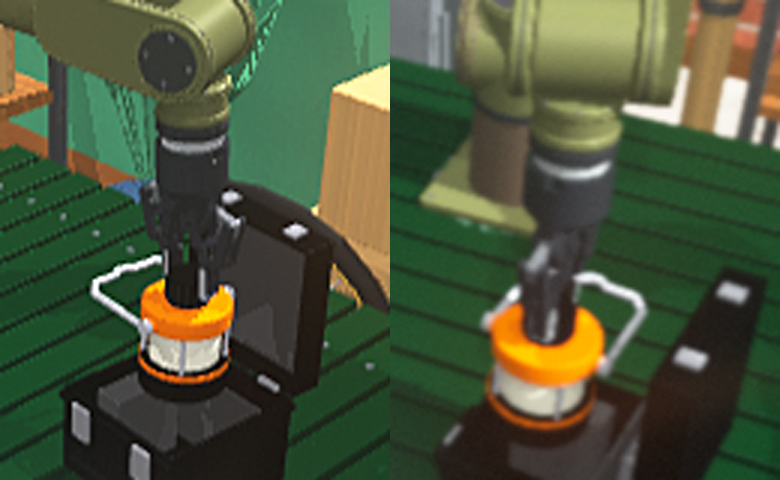

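Picture: the lantern is level and fully out of the case, with the handle still folded. I'm moving it over the clear bench.

>>> send_rows --increments '[[0.4,[0,-10,0],0],[0.4,[0,-20,-3],0],[0.4,[0,-25,-4],0],[0.4,[0,-25,-4],0],[0.4,[0,-25,-4],0],[0.4,[0,-25,-4],0],[0.4,[0,-25,-4],0],[0.4,[0,-25,-4],0],[0.4,[0,-25,-4],0],[0.4,[0,-20,-4],0],[0.4,[0,-10,0],0],[0.4,[0,0,0],0]]'

```text
t: 10.1
eef_pos: [0.5187, -0.01, 0.2406]
tool_rot: [0.057, 1.575, -0.038]
force: [0.1, 0.2, -4.1]
opening: 0.0466
```

```bash
python3 st.py
```

```text
t 10.1 pos [ 0.5187 -0.01    0.2406] xaxis [-0.0046  0.0122 -0.9999] zaxis [ 0.9982 -0.06   -0.0053] F [ 0.1  0.2 -4.1] op 0.0466
```

>>> send_rows --increments '[[0.4,[10,0,2],0],[0.4,[18,0,2],0],[0.4,[18,0,2],0],[0.4,[18,0,2],0],[0.4,[14,0,0],0],[0.4,[10,0,0],0],[0.4,[0,0,0],0]]'

```text
t: 10.68
eef_pos: [0.5266, -0.0037, 0.1424]
tool_rot: [0.057, 1.579, -0.031]
force: [-0.8, -0.6, -3.6]
opening: 0.0463
```

```bash
python3 st.py
```

```text
t 10.68 pos [ 0.5266 -0.0037  0.1424] xaxis [-0.0079  0.0167 -0.9998] zaxis [ 0.9984 -0.0563 -0.0089] F [-0.8 -0.6 -3.6] op 0.0463
```

Level to within 1°. 27 mm to go.

>>> send_rows --increments '[[0.4,[8,0,0],0],[0.4,[6,0,0],0],[0.4,[4,0,0],0],[0.4,[2,0,0],0],[0.4,[2,0,0],0],[0.4,[0,0,0],0]]'

```text
t: 11.18
eef_pos: [0.5278, -0.0015, 0.1192]
tool_rot: [0.056, 1.577, -0.029]
force: [-0.1, 1.7, -4.4]
opening: 0.0465
```

```bash
python3 st.py
```

```text
t 11.18 pos [ 0.5278 -0.0015  0.1192] xaxis [-0.0058  0.0171 -0.9998] zaxis [ 0.9985 -0.0538 -0.0067] F [-0.1  1.7 -4.4] op 0.0465
```

>>> send_rows --increments '[[0.4,[2,0,0],0],[0.4,[2,0,0],0],[0.4,[0,0,0],0]]'

```text
t: 11.43
eef_pos: [0.529, -0.0018, 0.1171]
tool_rot: [0.056, 1.573, -0.03]
force: [0.7, 0.5, -4.0]
opening: 0.0465
```

```bash
python3 st.py
```

```text
t 11.43 pos [ 0.529  -0.0018  0.1171] xaxis [-0.0026  0.0166 -0.9999] zaxis [ 0.9985 -0.0541 -0.0035] F [ 0.7  0.5 -4. ] op 0.0465
```

>>> send_rows --increments '[[0.4,[2.5,0,0],0],[0.4,[2,0,0],0],[0.4,[0,0,0],0]]'

```text
t: 11.68
eef_pos: [0.5301, -0.0023, 0.1175]
tool_rot: [0.055, 1.572, -0.03]
force: [-0.4, -0.3, -4.4]
opening: 0.0465
```

```bash
python3 st.py
```

```text
t 11.68 pos [ 0.5301 -0.0023  0.1175] xaxis [-0.0012  0.0155 -0.9999] zaxis [ 0.9985 -0.0541 -0.002 ] F [-0.4 -0.3 -4.4] op 0.0465
```

>>> send_rows --increments '[[0.4,[4,0,0],0],[0.4,[4,0,0],0]]'

```text
t: 11.85
eef_pos: [0.5316, -0.003, 0.1165]
tool_rot: [0.053, 1.571, -0.031]
force: [-15.5, 0.7, 27.7]
opening: 0.0465
```

```bash
python3 st.py
```

```text
t 11.85 pos [ 0.5316 -0.003   0.1165] xaxis [-3.000e-04  1.370e-02 -9.999e-01] zaxis [ 0.9986 -0.0535 -0.001 ] F [-15.5   0.7  27.7] op 0.0465
```

Contact. Relaxing the pressure, then releasing.

>>> send_rows --increments '[[0.4,[0,0,0],0],[0.4,[0,0,0],0]]'

```text
t: 12.02
eef_pos: [0.533, -0.0033, 0.1186]
tool_rot: [0.053, 1.567, -0.032]
force: [0.1, -0.1, -4.2]
opening: 0.0461
```

```bash
python3 st.py
```

```text
t 12.02 pos [ 0.533  -0.0033  0.1186] xaxis [ 0.0036  0.0132 -0.9999] zaxis [ 0.9986 -0.0537  0.0029] F [ 0.1 -0.1 -4.2] op 0.0461
```

>>> send_rows --increments '[[0.4,[3,0,0],0],[0.4,[3,0,0],0],[1,[1,0,0],0],[1,[0,0,0],0],[1,[0,0,0],0],[1,[0,0,0],0],[1,[0,0,0],0]]'

```text
t: 12.6
eef_pos: [0.5357, -0.0041, 0.1159]
tool_rot: [0.051, 1.562, -0.033]
force: [0.3, -0.1, -0.1]
opening: 0.0851
```

```bash
python3 st.py
```

```text
t 12.6 pos [ 0.5357 -0.0041  0.1159] xaxis [ 0.0086  0.0114 -0.9999] zaxis [ 0.9985 -0.0534  0.008 ] F [ 0.3 -0.1 -0.1] op 0.0851
```

>>> send_rows --increments '[[1,[-25,0,0],0],[1,[-35,0,0],0],[1,[-35,0,0],0],[1,[-35,0,-10],0],[1,[-20,0,-25],0],[1,[0,0,-25],0],[1,[0,0,-20],0],[1,[0,0,0],0]]'

```text
t: 13.27
eef_pos: [0.4515, -0.0012, 0.2693]
tool_rot: [0.052, 1.567, -0.032]
force: [0.3, -0.0, 0.5]
opening: 0.0854
```

```bash
python3 st.py
python3 - <<'E'
from h import *
w=P('wrist');im=robot.capture('wrist');cv2.imwrite('pics/i.png',im);np.save('i.npy',w)
print(proj(w,(.534,-.004,.137)),proj(w,(.423,.002,.09)))
E
```

```text
t 13.27 pos [ 0.4515 -0.0012  0.2693] xaxis [ 0.0032  0.0124 -0.9999] zaxis [ 0.9986 -0.0533  0.0026] F [ 0.3 -0.   0.5] op 0.0854
[409.24805055 189.05337921] [296.1805085  178.96906542]
```

View pics/i.png

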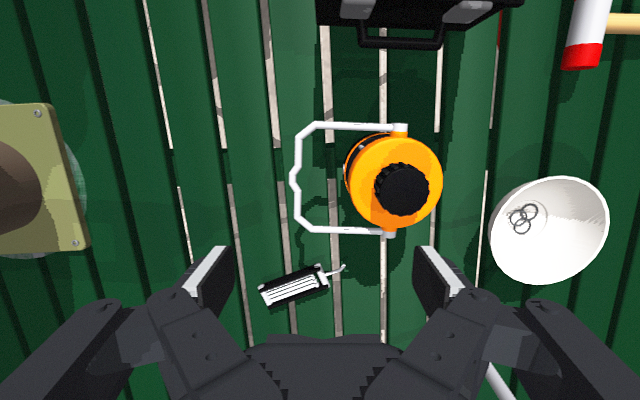

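Picture: the lantern stands upright, with its knob at (402,189), the folded handle's kink at (294,178) and straight pieces of bar at about (299,150) and (298,205).

Run:
```python
from h import *
w=np.load('i.npy')
k=onz(w,(402,189),.137);f=lambda u,v:onz(w,(u,v),.092)
m=f(294.5,178);a=f(299,150);b=f(298,205);l1=f(316,124);l2=f(313,229);p1=f(400,127);p2=f(390,234)
for n in('k','m','a','b','l1','l2','p1','p2'):print(n,globals()[n].round(4))
d=k-m;print(np.degrees(np.arctan2(d[1],d[0])),np.hypot(*d[:2]));d=l1-l2;print(90-np.degrees(np.arctan2(d[1],d[0]))*1,np.degrees(np.arctan2(-(a-b)[0],(a-b)[1])),np.degrees(np.arctan2(-(p1-p2)[0],(p1-p2)[1])))
```

```text
k [ 0.5271 -0.0036  0.137 ]
m [0.4214 0.0036 0.092 ]
a [0.4286 0.0336 0.092 ]
b [ 0.423  -0.0273  0.092 ]
l1 [0.4482 0.0595 0.092 ]
l2 [ 0.438  -0.0567  0.092 ]
p1 [0.5357 0.0518 0.092 ]
p2 [ 0.526  -0.0676  0.092 ]
-3.8730397362196647 0.10591995091460424
5.038394708553298 -5.24851266751615 -4.66732179181
```

>>> send_rows --increments '[[0.5,[0,12,-10],1],[0.5,[0,12,-10],1],[0.5,[0,8,-4],0],[0.5,[25,0,0],0],[0.5,[30,0,0],0],[0.5,[30,0,0],0],[0.5,[25,0,0],0],[0.5,[15,0,0],0],[0.5,[0,0,0],0]]' --grip_force 20

```text
t: 14.07
eef_pos: [0.4368, 0.036, 0.1383]
tool_rot: [0.077, 1.561, -0.058]
force: [-0.4, -0.4, -0.6]
opening: 0.0428
```

```bash
python3 st.py
```

```text
t 14.07 pos [0.4368 0.036  0.1383] xaxis [ 0.0089  0.0121 -0.9999] zaxis [ 0.9962 -0.0862  0.0078] F [-0.4 -0.4 -0.6] op 0.0428
```

>>> send_rows --increments '[[0.5,[0,-2,-8],0],[0.5,[15,0,-1],0],[0.5,[20,0,0],0],[0.5,[15,0,0],0],[0.5,[12,0,0],0],[0.5,[0,0,0],0]]'

```text
t: 14.57
eef_pos: [0.4315, 0.0353, 0.0792]
tool_rot: [0.075, 1.555, -0.056]
force: [-0.6, 0.3, 0.5]
opening: 0.0427
```

```bash
python3 st.py
python3 - <<'E'
from h import *
w=P('wrist');im=robot.capture('wrist');cv2.imwrite('pics/j.png',im);np.save('j.npy',w)
E
```

```text
t 14.57 pos [0.4315 0.0353 0.0792] xaxis [ 0.0153  0.0114 -0.9998] zaxis [ 0.9964 -0.0838  0.0142] F [-0.6  0.3  0.5] op 0.0427
```

View pics/j.png

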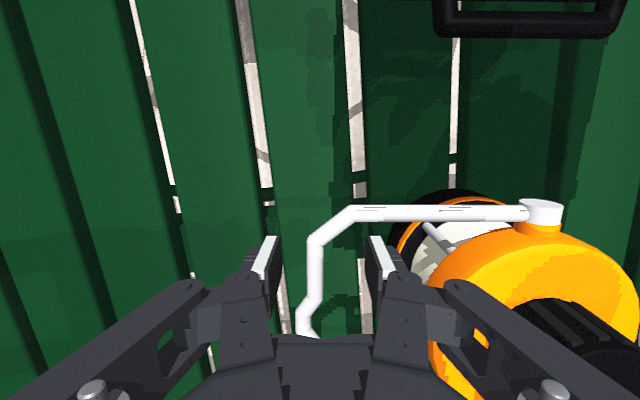

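The bar runs between the pads, about 9 px left of their centre (roughly 3 mm). I'll shift slightly, lower and close softly.

>>> send_rows --increments '[[0.5,[4,-2,-4],0],[0.5,[3,-1,-1],0],[0.02,[0,0,0],0],[0.02,[0,0,0],0],[0.02,[0,0,0],0],[0.02,[0,0,0],0],[0.02,[0,0,0],0],[0.02,[0,0,0],0]]'

```text
t: 15.28
eef_pos: [0.4295, 0.0322, 0.0787]
tool_rot: [0.075, 1.546, -0.056]
force: [0.5, 0.6, -0.5]
opening: 0.0068
```

```bash
python3 st.py
```

```text
t 15.28 pos [0.4295 0.0322 0.0787] xaxis [ 0.0245  0.0108 -0.9996] zaxis [ 0.9962 -0.084   0.0235] F [ 0.5  0.6 -0.5] op 0.0068
```

>>> send_rows --increments '[[0.02,[-13,0,0.5],0],[0.02,[-14,0,2.5],0],[0.02,[-14,0,5],0],[0.02,[0,0,1],0]]'

```text
t: 15.62
eef_pos: [0.4367, 0.0312, 0.1196]
tool_rot: [0.075, 1.548, -0.056]
force: [-2.5, 1.5, 1.7]
opening: 0.0071
```

```bash
python3 st.py
```

```text
t 15.62 pos [0.4367 0.0312 0.1196] xaxis [ 0.0222  0.0112 -0.9997] zaxis [ 0.9963 -0.0831  0.0212] F [-2.5  1.5  1.7] op 0.0071
```

>>> send_rows --increments '[[0.02,[-13,0,8],0],[0.02,[-12,0,9],0],[0.02,[-11,0,10],0],[0.02,[-8,0,9],0],[0.02,[0,0,0],0]]'

```text
t: 16.03
eef_pos: [0.4713, 0.0279, 0.1629]
tool_rot: [0.075, 1.554, -0.055]
force: [-2.9, 0.3, 1.6]
opening: 0.007
```

```bash
python3 st.py
```

```text
t 16.03 pos [0.4713 0.0279 0.1629] xaxis [ 0.0159  0.0119 -0.9998] zaxis [ 0.9965 -0.0828  0.0148] F [-2.9  0.3  1.6] op 0.007
```

Tracking the arc well (about 53°). I'll open slightly and let the outer finger push the bar the rest of the way, so that no vertical load reaches the lantern.

>>> send_rows --increments '[[0.2,[0,0,0],0],[0.2,[0,0,0],0],[0.2,[0,0,6],0],[0.2,[-2,0,9],0],[0.2,[-2,0,10],0],[0.2,[-2,0,11],0],[0.2,[-2,0,11],0],[0.2,[-2,0,9],0],[0.2,[-2,0,5],0],[0.2,[0,0,0],0]]'

```text
t: 16.87
eef_pos: [0.5376, 0.0221, 0.1739]
tool_rot: [0.074, 1.556, -0.055]
force: [-0.7, 0.7, 0.4]
opening: 0.017
```

```bash
python3 st.py
python3 - <<'E'
from h import *
im=robot.capture('scene');b=robot.capture('side')
cv2.imwrite('pics/k.png',cv2.hconcat([zoom(im,270,70,130,150,3),zoom(b,250,80,130,150,3)]))
E
```

```text
t 16.87 pos [0.5376 0.0221 0.1739] xaxis [ 0.0147  0.0115 -0.9998] zaxis [ 0.9965 -0.0825  0.0137] F [-0.7  0.7  0.4] op 0.017
```

View pics/k.png

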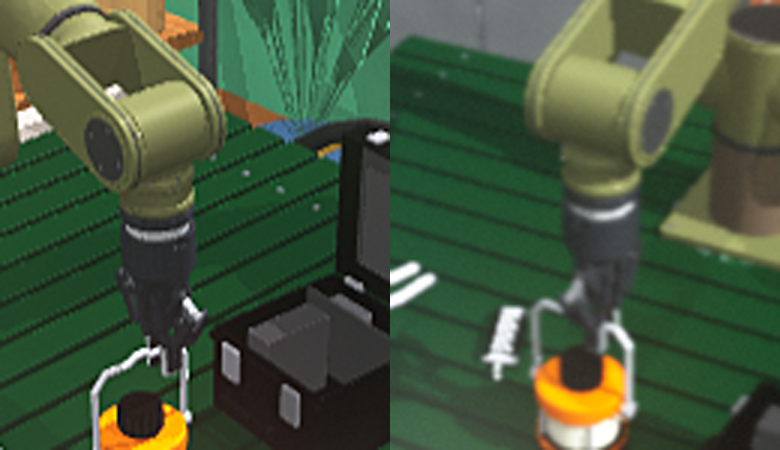

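Handle upright between the open fingers; the lantern still stands. I'm gripping the bar firmly now.

>>> send_rows --increments '[[0.2,[0,0,-3],0],[0.2,[0,0,0],0],[0.02,[0,0,0],0],[0.02,[0,0,0],0],[0.02,[0,0,0],0],[0.02,[0,0,0],0]]' --grip_force 110

```text
t: 17.47
eef_pos: [0.532, 0.0227, 0.1731]
tool_rot: [0.074, 1.555, -0.055]
force: [0.5, -0.1, 0.2]
opening: 0.0045
```

```bash
python3 st.py
```

```text
t 17.47 pos [0.532  0.0227 0.1731] xaxis [ 0.0152  0.0114 -0.9998] zaxis [ 0.9965 -0.0821  0.0142] F [ 0.5 -0.1  0.2] op 0.0045
```

>>> send_rows --increments '[[0.02,[-8,0,0],0],[0.02,[-12,0,0],0],[0.02,[-14,0,0],0],[0.02,[-14,0,0],0],[0.02,[-14,0,0],0],[0.02,[-10,0,0],0],[0.02,[-8,0,0],0],[0.02,[0,0,0],0]]'

```text
t: 18.13
eef_pos: [0.5261, 0.0223, 0.2544]
tool_rot: [0.075, 1.569, -0.054]
force: [0.2, -0.4, -3.4]
opening: 0.0049
```

```bash
python3 st.py
python3 - <<'E'
from h import *
im=robot.capture('scene');b=robot.capture('side')
cv2.imwrite('pics/l.png',cv2.hconcat([zoom(im,220,70,165,200,2.4),zoom(b,200,80,165,200,2.4)]))
E
```

```text
t 18.13 pos [0.5261 0.0223 0.2544] xaxis [ 0.001   0.0136 -0.9999] zaxis [ 9.966e-01 -8.240e-02 -1.000e-04] F [ 0.2 -0.4 -3.4] op 0.0049
```

View pics/l.png

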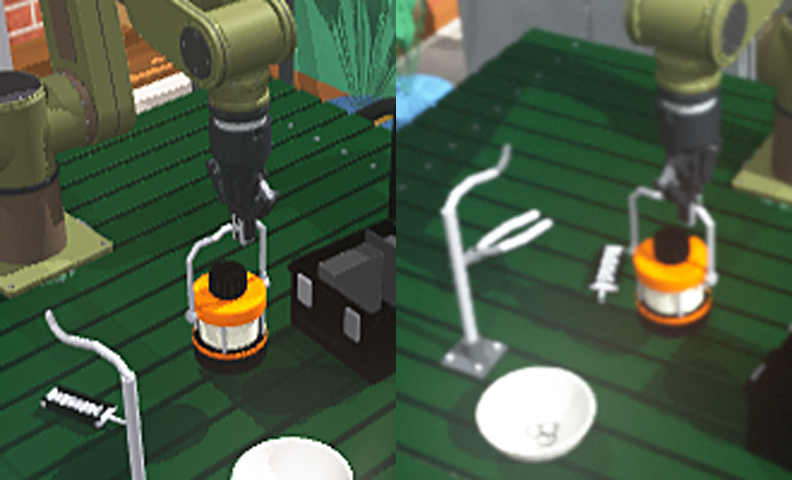

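Picture: the lantern hangs level from the grip. I'm moving it to the robot side of the hook.

>>> send_rows --increments '[[0.02,[-3,-6,-5],-0.5],[0.02,[-4,-14,-6],-0.6],[0.02,[-4,-22,-6],-0.6],[0.02,[-4,-25,-6],-0.6],[0.02,[-4,-25,-5],-0.6],[0.02,[-4,-25,-5],-0.6],[0.02,[-4,-25,-5],-0.6],[0.02,[-4,-25,-4],-0.6],[0.02,[-4,-20,-4],-0.6],[0.02,[-3,-14,-2],-0.6],[0.02,[0,-6,0],-0.5],[0.02,[0,0,0],0]]'

```text
t: 19.23
eef_pos: [0.4588, -0.1921, 0.2757]
tool_rot: [-0.017, 1.598, 0.049]
force: [0.6, 1.0, -4.4]
opening: 0.0048
```

```bash
python3 st.py
```

```text
t 19.23 pos [ 0.4588 -0.1921  0.2757] xaxis [-0.0278  0.0198 -0.9994] zaxis [ 0.9988  0.0421 -0.0269] F [ 0.6  1.  -4.4] op 0.0048
```

>>> send_rows --increments '[[0.02,[3,-12,1],0],[0.02,[3,-14,2],0],[0.02,[3,-10,2],0.4],[0.02,[0,0,0],0]]'

```text
t: 19.57
eef_pos: [0.4651, -0.2287, 0.2626]
tool_rot: [-0.011, 1.6, 0.047]
force: [0.0, -0.4, -3.0]
opening: 0.0046
```

```bash
python3 st.py
python3 - <<'E'
from h import *
w=P('wrist');np.save('m.npy',w);A,B=P('scene'),P('side')
s=robot.sense();M=R.from_rotvec(s['tool_rot']).as_matrix();mid=np.array(s['eef_pos'])-M[:,0]*.027-M[:,1]*.0287
print('mid',mid.round(4))
i1,i2,i3=robot.capture('scene'),robot.capture('side'),robot.capture('wrist')
for n,X in(('mid',mid),('tip',(.507,-.261,.27)),('seat',(.536,-.26,.255))):print(n,[proj(Q,np.array(X)).round(1).tolist() for Q in(A,B,w)])
cv2.imwrite('pics/m.png',cv2.vconcat([cv2.hconcat([zoom(i1,205,160,100,65,4),zoom(i2,210,110,100,65,4)]),cv2.resize(i3[60:340],(800,340))]))
E
```

```text
t 19.57 pos [ 0.4651 -0.2287  0.2626] xaxis [-0.0303  0.0219 -0.9993] zaxis [ 0.9989  0.0372 -0.0294] F [ 0.  -0.4 -3. ] op 0.0046
mid [ 0.467  -0.2579  0.2889]
mid [[232.5, 188.3], [253.7, 129.9], [322.2, 333.7]]
tip [[240.5, 200.3], [246.8, 140.5], [399.5, 317.8]]
seat [[247.3, 209.0], [242.6, 148.9], [445.0, 302.1]]
```

View pics/m.png

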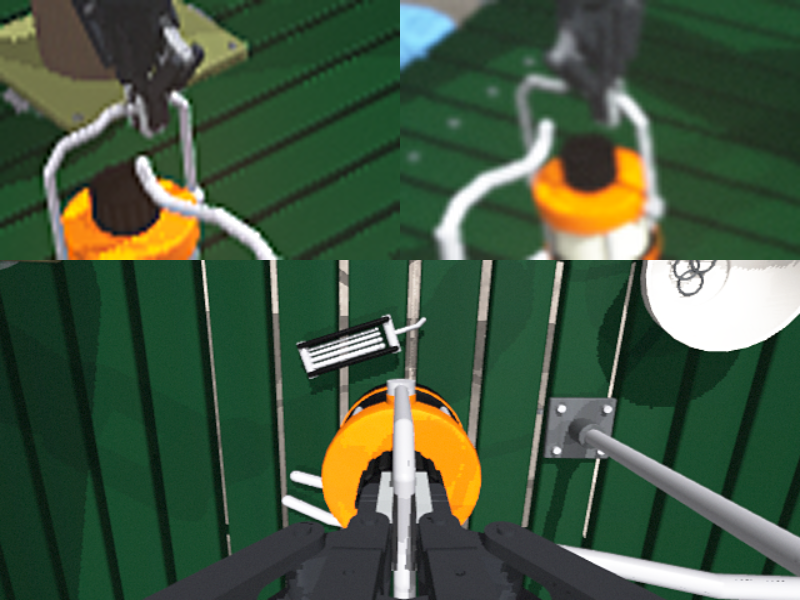

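Picture: the bar is level and on the robot side of the tip (scene: kink at about (234,188), tip at (240,200)), matching the projections. I'm advancing over the tip.

>>> send_rows --increments '[[0.02,[-1,0,8],0],[0.02,[-1,-0.5,12],0],[0.02,[0,-0.5,8],0],[0.02,[0,0,0],0]]'

```text
t: 20.05
eef_pos: [0.4967, -0.2256, 0.2658]
tool_rot: [-0.013, 1.597, 0.05]
force: [-0.2, 0.4, -2.6]
opening: 0.0045
```

```bash
cat >> st.py <<'E'
print('mid',(np.array(s['eef_pos'])-M[:,0]*.027-M[:,1]*.0287).round(4))
E
python3 st.py
```

```text
t 20.05 pos [ 0.4967 -0.2256  0.2658] xaxis [-0.0269  0.0228 -0.9994] zaxis [ 0.9989  0.04   -0.026 ] F [-0.2  0.4 -2.6] op 0.0045
mid [ 0.4985 -0.2549  0.2921]
```

>>> send_rows --increments '[[0.02,[0,-3,8],0.4],[0.02,[1,-2,12],0.4],[0.02,[1,-1,12],0],[0.02,[0,0,7],0],[0.02,[0,0,0],0]]'

```text
t: 20.47
eef_pos: [0.5406, -0.23, 0.2629]
tool_rot: [-0.003, 1.597, 0.038]
force: [-0.2, 0.1, -3.0]
opening: 0.0049
```

```bash
python3 st.py
```

```text
t 20.47 pos [ 0.5406 -0.23    0.2629] xaxis [-0.0262  0.0221 -0.9994] zaxis [ 0.9993  0.0266 -0.0256] F [-0.2  0.1 -3. ] op 0.0049
mid [ 0.5421 -0.2593  0.2892]
```

>>> send_rows --increments '[[0.02,[6,0,-4],0],[0.02,[8,0,-1],0],[0.02,[6,0,0],0],[0.02,[0,0,0],0]]'

```text
t: 20.8
eef_pos: [0.5339, -0.2295, 0.2407]
tool_rot: [-0.003, 1.598, 0.039]
force: [-0.9, 0.6, -3.2]
opening: 0.0046
```

```bash
python3 st.py
```

```text
t 20.8 pos [ 0.5339 -0.2295  0.2407] xaxis [-0.0282  0.0223 -0.9994] zaxis [ 0.9993  0.0268 -0.0276] F [-0.9  0.6 -3.2] op 0.0046
mid [ 0.5354 -0.2588  0.267 ]
```

>>> send_rows --increments '[[0.02,[4,0,0],0],[0.02,[4,0,0],0]]'

```text
t: 20.97
eef_pos: [0.533, -0.2294, 0.2325]
tool_rot: [-0.003, 1.598, 0.038]
force: [-2.0, 1.7, 5.1]
opening: 0.0041
```

```bash
python3 st.py
```

```text
t 20.97 pos [ 0.533  -0.2294  0.2325] xaxis [-0.0279  0.0221 -0.9994] zaxis [ 0.9993  0.0262 -0.0273] F [-2.   1.7  5.1] op 0.0041
mid [ 0.5345 -0.2587  0.2588]
```

Contact at the expected seat height. I'm releasing with light pressure held.

>>> send_rows --increments '[[0.02,[1,0,0],0],[0.02,[1,0,0],0]]' --grip_force 20

```text
t: 21.13
eef_pos: [0.5331, -0.23, 0.2318]
tool_rot: [-0.004, 1.596, 0.036]
force: [-1.6, 0.8, 1.0]
opening: 0.0045
```

```bash
python3 st.py
```

```text
t 21.13 pos [ 0.5331 -0.23    0.2318] xaxis [-0.0259  0.02   -0.9995] zaxis [ 0.9993  0.0258 -0.0254] F [-1.6  0.8  1. ] op 0.0045
mid [ 0.5346 -0.2592  0.2582]
```

>>> send_rows --increments '[[0.1,[1,0,0],0],[0.18,[0,0,0],0],[0.25,[0,0,0],0],[0.3,[0,0,0],0],[0.3,[0,0,0],0]]'

```text
t: 21.55
eef_pos: [0.5347, -0.2309, 0.2343]
tool_rot: [-0.007, 1.591, 0.034]
force: [-0.4, -0.3, -0.4]
opening: 0.0254
```

```bash
python3 st.py
```

```text
t 21.55 pos [ 0.5347 -0.2309  0.2343] xaxis [-0.0201  0.017  -0.9997] zaxis [ 0.9995  0.0257 -0.0196] F [-0.4 -0.3 -0.4] op 0.0254
mid [ 0.536  -0.26    0.2608]
```

>>> send_rows --increments '[[0.35,[-8,0,0],0],[0.35,[-12,0,0],0],[0.35,[-12,0,0],0],[0.35,[-20,0,0],0],[0.35,[-25,0,0],0],[0.35,[-25,0,0],0],[0.35,[-25,0,0],0],[0.35,[0,0,0],0]]'

```text
t: 22.22
eef_pos: [0.5373, -0.233, 0.3742]
tool_rot: [-0.008, 1.588, 0.033]
force: [-0.1, 0.3, 0.4]
opening: 0.03
```

```bash
python3 st.py
python3 - <<'E'
from h import *
A,B=P('scene'),P('side')
print([ [proj(Q,np.array(X)).round(0).tolist() for Q in(A,B)] for X in ((.536,-.26,.259),(.536,-.26,.179),(.536,-.26,.058))])
for i in range(3):
    a,b=robot.capture('scene'),robot.capture('side')
    for t in('lantern_knob','lantern','handle_mid'):print(t,[[(np.round(d['extent']).tolist(),round(d['confidence'],2)) for d in robot.look_for(c,t)[:1]] for c in('scene','side')])
    for im in (a,b):
        h=cv2.cvtColor(im,cv2.COLOR_BGR2HSV);m=cv2.inRange(h,(5,150,120),(25,255,255));m[:, :180]=0;m[:,310:]=0
        n,l,st,ce=cv2.connectedComponentsWithStats(m);j=[j for j in range(1,n) if st[j,4]>30];print('orange',[(st[k].tolist(),ce[k].round(1).tolist()) for k in j])
print(robot.sense()['t']); cv2.imwrite('pics/n.png',a)
E
```

```text
t 22.22 pos [ 0.5373 -0.233   0.3742] xaxis [-0.0175  0.0157 -0.9997] zaxis [ 0.9995  0.0259 -0.0171] F [-0.1  0.3  0.4] op 0.03
mid [ 0.5385 -0.2621  0.4007]
[[[247.0, 208.0], [242.0, 148.0]], [[250.0, 230.0], [245.0, 168.0]], [[255.0, 261.0], [249.0, 196.0]]]
lantern_knob [[([232.0, 204.0, 38.0, 72.0], 0.76)], [([225.0, 148.0, 36.0, 56.0], 0.91)]]
lantern [[([231.0, 207.0, 38.0, 44.0], 0.67)], [([226.0, 144.0, 36.0, 59.0], 0.64)]]
handle_mid [[([231.0, 200.0, 36.0, 52.0], 0.6)], [([257.0, 176.0, 4.0, 6.0], 0.72)]]
orange [([269, 25, 41, 21, 413], [287.8, 33.7]), ([275, 43, 18, 11, 80], [283.3, 47.8]), ([181, 54, 31, 19, 292], [195.4, 62.7]), ([187, 68, 25, 15, 187], [198.9, 74.7]), ([205, 79, 9, 10, 64], [209.0, 83.4]), ([185, 82, 19, 13, 140], [194.1, 88.0]), ([275, 86, 35, 20, 386], [288.9, 94.2]), ([188, 90, 28, 18, 297], [201.7, 99.1]), ([190, 109, 11, 6, 43], [194.1, 111.3]), ([192, 117, 8, 21, 111], [195.7, 126.5]), ([180, 121, 6, 12, 52], [182.1, 126.2]), ([234, 225, 35, 27, 525], [251.3, 240.6]), ([235, 249, 35, 18, 100], [253.3, 261.4])]
orange [([180, 0, 12, 5, 38], [183.
[... 1994 characters left out ...]
 19, 13, 141], [194.1, 88.0]), ([274, 86, 36, 21, 389], [288.9, 94.2]), ([188, 90, 28, 18, 297], [201.7, 99.1]), ([190, 109, 11, 6, 43], [194.1, 111.3]), ([192, 117, 8, 21, 111], [195.7, 126.5]), ([180, 121, 6, 12, 52], [182.1, 126.2]), ([234, 225, 35, 27, 535], [251.2, 240.4]), ([235, 249, 35, 18, 96], [253.8, 261.3])]
orange [([180, 0, 12, 5, 37], [183.9, 1.4]), ([187, 3, 13, 12, 96], [193.0, 9.0]), ([180, 19, 17, 13, 113], [187.8, 24.7]), ([192, 27, 13, 12, 85], [197.9, 32.8]), ([180, 36, 8, 10, 56], [183.4, 40.0]), ([182, 42, 19, 15, 120], [191.1, 48.6]), ([214, 77, 11, 15, 112], [219.0, 84.1]), ([229, 165, 29, 22, 399], [243.7, 176.8]), ([231, 189, 30, 11, 102], [246.5, 195.8])]
23.4167
```

>>> send_rows --increments '[[0.35,[-25,0,-15],0],[0.35,[-20,0,-20],0],[0.35,[0,0,-20],0],[0.35,[0,0,-20],0],[0.35,[0,0,0],0],[0.35,[0,0,0],0],[0.35,[0,0,0],0],[0.35,[0,0,0],0],[0.35,[0,0,0],0],[0.35,[0,0,0],0],[0.35,[0,0,0],0],[0.35,[0,0,0],0]]'

```text
t: 24.42
eef_pos: [0.4614, -0.2345, 0.4121]
tool_rot: [-0.003, 1.602, 0.041]
force: [-1.0, -0.1, -0.2]
opening: 0.03
```

```bash
python3 st.py
python3 - <<'E'
from h import *
a0,b0=cv2.imread('pics/a.png'),cv2.imread('pics/b.png')
a,b=robot.capture('scene'),robot.capture('side')
cv2.imwrite('pics/o.png',cv2.hconcat([zoom(a,190,150,130,150,3),zoom(b,190,90,130,150,3)]))
for im in (a,b):
    h=cv2.cvtColor(im,cv2.COLOR_BGR2HSV);m=cv2.inRange(h,(5,150,120),(25,255,255));m[:, :180]=0;m[:,310:]=0
    n,l,st,ce=cv2.connectedComponentsWithStats(m);print('orange',[(st[k].tolist(),ce[k].round(1).tolist()) for k in range(1,n) if st[k,4]>30])
for c in('scene','side'):
    for t in('bowl','hammer_head','pliers','hex_tool','lantern'):print(c,t,[(np.round(d['extent']).tolist(),round(d['confidence'],2)) for d in robot.look_for(c,t)[:1]])
E
```

```text
t 24.42 pos [ 0.4614 -0.2345  0.4121] xaxis [-0.0316  0.0237 -0.9992] zaxis [ 0.9991  0.0287 -0.0309] F [-1.  -0.1 -0.2] op 0.03
mid [ 0.4631 -0.2638  0.4384]
orange [([269, 25, 41, 21, 423], [287.4, 33.8]), ([275, 43, 18, 11, 80], [283.4, 47.8]), ([244, 44, 5, 10, 37], [245.9, 48.2]), ([181, 59, 16, 14, 140], [187.6, 65.3]), ([237, 67, 14, 11, 99], [244.0, 71.9]), ([187, 69, 20, 14, 152], [196.7, 75.4]), ([239, 78, 14, 17, 166], [245.6, 86.0]), ([185, 82, 19, 13, 141], [194.1, 88.0]), ([274, 86, 36, 21, 408], [288.3, 94.4]), ([188, 92, 23, 16, 245], [199.5, 100.0]), ([241, 96, 14, 10, 82], [247.9, 101.1]), ([190, 109, 10, 6, 41], [193.9, 111.4]), ([192, 117, 8, 21, 97], [195.3, 126.5]), ([180, 121, 6, 12, 52], [182.1, 126.2]), ([234, 225, 34, 26, 532], [250.8, 239.8]), ([235, 247, 35, 19, 100], [253.5, 260.5])]
orange [([180, 0, 13, 6, 40], [184.1, 1.4]), ([187, 3, 13, 13, 96], [192.9, 9.0]), ([180, 19, 17, 14, 116], [187.7, 24.9]), ([192, 27, 13, 12, 84], [197.8, 32.8]), ([180, 35, 9, 11, 58], [183.6, 40.1]), ([182, 42, 19, 15, 122], [191.1, 48.6]), ([213, 77, 12, 15, 111], [219.0, 84.1]), ([230, 164, 29, 23, 396], [244.8, 176.5]), ([233, 188, 30, 12, 105], [248.6, 195.1])]
scene bowl [([317.0, 253.0, 48.0, 39.0], 0.58)]
scene hammer_head [([392.0, 236.0, 81.0, 60.0], 0.63)]
scene pliers [([192.0, 251.0, 20.0, 38.0], 0.71)]
scene hex_tool []
scene lantern [([231.0, 203.0, 41.0, 70.0], 0.75)]
side bowl [([231.0, 233.0, 50.0, 43.0], 0.74)]
side hammer_head [([406.0, 182.0, 50.0, 89.0], 0.72)]
side pliers []
side hex_tool [([282.0, 184.0, 13.0, 16.0], 0.74)]
side lantern [([229.0, 145.0, 33.0, 60.0], 0.76)]
```

It hangs on the seat where predicted, but a slight sway of 1–2 px remains. I'll let it settle and watch.

>>> send_rows --increments '[[0.35,[0,0,0],0],[0.35,[0,0,0],0],[0.35,[0,0,0],0],[0.35,[0,0,0],0],[0.35,[0,0,0],0],[0.35,[0,0,0],0],[0.35,[0,0,0],0],[0.35,[0,0,0],0],[0.35,[0,0,0],0],[0.35,[0,0,0],0],[0.35,[0,0,0],0],[0.35,[0,0,0],0]]'

```text
t: 26.02
eef_pos: [0.4611, -0.2346, 0.4127]
tool_rot: [-0.004, 1.601, 0.041]
force: [-0.1, -0.0, 0.4]
opening: 0.0297
```

>>> send_rows --increments '[[0.35,[0,0,0],0],[0.35,[0,0,0],0],[0.35,[0,0,0],0],[0.35,[0,0,0],0],[0.35,[0,0,0],0],[0.35,[0,0,0],0],[0.35,[0,0,0],0],[0.35,[0,0,0],0],[0.35,[0,0,0],0],[0.35,[0,0,0],0],[0.35,[0,0,0],0],[0.35,[0,0,0],0]]'

```text
t: 27.02
eef_pos: [0.4611, -0.2346, 0.4127]
tool_rot: [-0.003, 1.601, 0.041]
force: [0.6, -0.0, -0.2]
opening: 0.0299
```

>>> send_rows --increments '[[0.35,[0,0,0],0],[0.35,[0,0,0],0],[0.35,[0,0,0],0],[0.35,[0,0,0],0],[0.35,[0,0,0],0],[0.35,[0,0,0],0],[0.35,[0,0,0],0],[0.35,[0,0,0],0],[0.35,[0,0,0],0],[0.35,[0,0,0],0],[0.35,[0,0,0],0],[0.35,[0,0,0],0]]'

```text
t: 28.02
eef_pos: [0.4611, -0.2346, 0.4128]
tool_rot: [-0.003, 1.601, 0.041]
force: [0.5, -0.4, 0.4]
opening: 0.03
```

```bash
cat > sw.py <<'E'
from h import *
A,B=P('scene'),P('side'); 
def ring(im,c):
    h=cv2.cvtColor(im,cv2.COLOR_BGR2HSV);m=cv2.inRange(h,(5,150,120),(25,255,255));y0,y1=(215,275) if c=='scene' else (155,205)
    m[:y0]=0;m[y1:]=0;m[:,:222]=0;m[:,275:]=0
    u=cv2.moments(m);v,x=np.nonzero(m);return round(u['m10']/u['m00'],2),round(u['m01']/u['m00'],2),x.min(),x.max(),v.min(),v.max()
for i in range(12): print(round(robot.sense()['t'],2),*[int(q) if isinstance(q,np.integer) else q for q in ring(robot.capture('side'),'side')])
print(ring(robot.capture('scene'),'scene'))
E
python3 st.py;python3 sw.py
```

```text
t 28.02 pos [ 0.4611 -0.2346  0.4128] xaxis [-0.0306  0.0231 -0.9993] zaxis [ 0.9992  0.0283 -0.03  ] F [ 0.5 -0.4  0.4] op 0.03
mid [ 0.4627 -0.2639  0.4391]
28.02 244.93 180.64 229 261 165 199
28.07 244.8 180.64 229 261 165 199
28.12 244.84 180.61 230 261 165 199
28.17 244.95 180.62 230 261 165 199
28.22 244.95 180.6 230 261 165 199
28.27 244.98 180.34 230 261 164 199
28.32 245.05 180.26 230 261 164 199
28.37 245.05 180.39 230 261 164 199
28.42 245.04 180.47 230 261 164 199
28.47 244.97 180.4 230 261 164 199
28.52 245.05 180.43 230 261 164 199
28.57 245.02 180.62 230 261 165 199
(251.25, 243.52, np.int64(234), np.int64(269), np.int64(226), np.int64(265))
```

>>> send_rows --increments '[[0.35,[0,0,0],0],[0.35,[0,0,0],0],[0.35,[0,0,0],0],[0.35,[0,0,0],0],[0.35,[0,0,0],0],[0.35,[0,0,0],0],[0.35,[0,0,0],0],[0.35,[0,0,0],0],[0.35,[0,0,0],0],[0.35,[0,0,0],0],[0.35,[0,0,0],0],[0.35,[0,0,0],0]]'

```text
t: 29.67
eef_pos: [0.4611, -0.2346, 0.4127]
tool_rot: [-0.003, 1.601, 0.041]
force: [0.0, 0.1, -0.6]
opening: 0.0298
```

>>> send_rows --increments '[[0.35,[0,0,0],0],[0.35,[0,0,0],0],[0.35,[0,0,0],0],[0.35,[0,0,0],0],[0.35,[0,0,0],0],[0.35,[0,0,0],0],[0.35,[0,0,0],0],[0.35,[0,0,0],0],[0.35,[0,0,0],0],[0.35,[0,0,0],0],[0.35,[0,0,0],0],[0.35,[0,0,0],0]]'

```text
t: 30.67
eef_pos: [0.4611, -0.2346, 0.4128]
tool_rot: [-0.004, 1.601, 0.041]
force: [0.5, 0.8, 0.8]
opening: 0.0296
```

>>> send_rows --increments '[[0.35,[0,0,0],0],[0.35,[0,0,0],0],[0.35,[0,0,0],0],[0.35,[0,0,0],0],[0.35,[0,0,0],0],[0.35,[0,0,0],0],[0.35,[0,0,0],0],[0.35,[0,0,0],0],[0.35,[0,0,0],0],[0.35,[0,0,0],0],[0.35,[0,0,0],0],[0.35,[0,0,0],0]]'

```text
t: 31.67
eef_pos: [0.4611, -0.2346, 0.4128]
tool_rot: [-0.003, 1.601, 0.041]
force: [-0.0, -0.2, 0.4]
opening: 0.0298
```

```bash
python3 sw.py; python3 -c "
from h import *
a0=cv2.imread('pics/a.png');a=robot.capture('scene');b0=cv2.imread('pics/b.png');b=robot.capture('side')
d=lambda p,q,x,y,w,h:round(float(cv2.absdiff(p,q)[y:y+h,x:x+w].mean()),2)
print('bowl,hammer,pliers scene',d(a0,a,320,253,45,40),d(a0,a,391,236,80,60),d(a0,a,188,248,24,45),'hex side',d(b0,b,281,180,18,26),'ref',d(a0,a,430,200,50,20))
print(robot.sign_off())"
```

```text
31.67 244.99 180.55 230 261 165 199
31.72 244.97 180.53 230 261 165 199
31.77 244.93 180.59 230 261 165 199
31.82 244.96 180.62 230 261 165 199
31.87 244.93 180.57 230 261 165 199
31.92 244.95 180.57 230 261 165 199
31.97 244.93 180.57 230 261 165 199
32.02 244.96 180.57 230 261 165 199
32.07 244.96 180.58 230 261 165 199
32.12 244.99 180.59 230 261 165 199
32.17 244.96 180.59 230 261 165 199
32.22 244.96 180.6 230 261 165 199
(251.31, 243.65, np.int64(234), np.int64(269), np.int64(226), np.int64(265))
bowl,hammer,pliers scene 0.32 1.11 3.75 hex side 2.82 ref 0.99
the job is handed in; nothing more can be done
None
```

The lantern is hanging by the middle of its handle on the post's hook, and I handed the job in at about 32 s. I lifted it out of the case by the knob, stood it on the clear bench and swung the handle upright. I then took it by the straight part of the bar beside the middle and lowered it onto the hook.

**Checks that passed**
- **Seat:** the handle touched the hook at the expected seat height, with the bar's middle at 0.259 m.
- **Still:** the sway had died to under 0.1 px before hand-in.
- **Clear of the robot:** the gripper was well above the lantern, touching nothing and reading no force.
- **Bowl and hammer:** unchanged in the images from start to finish.

**Less certain**
- **Setting down:** the force reading jumped to about 28 N for a moment when the lantern met the bench. The lantern stayed standing.
- **Level:** the base ring sits about 1.5 px off plumb in both views, roughly 1–2° at most. That may be partly measurement error.
- **Pliers and hex key tool:** the images there changed slightly more (difference 3.8 and 2.8 against 1.0 for untouched bench). I put this down to shadows from the arm and lantern. The arm never came near either one, but I could not confirm it because the viewer refused my last picture at the 12-picture limit. The final checks are therefore numbers only.

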